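Point out the bearing cap without a seal, then the loose seal for it

ROBOT

A 6-joint arm with a two-finger parallel gripper is mounted at the origin on a cart in front of the work surface, level with it; the furniture and walls round the work are solid. World frame = base frame: x ahead of the robot, y to its left, z up, the work surface at z = 0. Lengths are in mm, angles in rad, forces in N, time in s.
With the tool pointing down it reaches from about 425 to 950 mm from the base axis. Payload 3.5 kg.
Tool frame: the origin (TCP) lies at the very end of the fingers, on their centre line; the grasp point (between the pads) lies 19 mm behind it (grasp_offset is the distance from the TCP to the grasp point, in mm); z points along the fingers, y is the line along which they close (so a half turn about z gives the same grasp; the last joint's range is limited). The gripper opens to 85 mm and grips with 20 to 120 N. Pads are 22 mm wide; open, the fingers measure 114 mm over their backs; the gripper's body (76 mm by 85 mm) begins 54 mm behind the grasp point. The pads swing forward as they close: fully open they stand 13 mm farther back than shut.
Start: joints at [1.091, 0.286, 1.577, -0, 1.279, -0.15], TCP at [218.564, 638.62, 231.325] pointing down, gripper open.
Joint ranges: [-2.77, 2.77], [-0.9, 2.22], [0.21, 2.48], [-1.53, 4.67], [0.24, 2.81], [-2.84, 2.84]. Speed limits (rad/s): [2.79, 2.79, 3.14, 3.14, 3.14, 3.14].

INTERFACE

Orientations are given as a unit quaternion [w, x, y, z].
In Python, from bench import get_state, camera, get_calibration, sign_off, look_for, masks_of, grasp_offset gives the robot as it stands.
- The arm moves only by the tool carry_out, never from a script. Its argument "targets" is text: rows parted by semicolons, each of 4 numbers parted by spaces: the shift along the tool's x, y, z in mm, then the turn about the tool's z in rad. A call has 1 to 20 rows; each row shifts and turns the commanded pose from where the row before left it, along the tool's axes as they then stand; what a row does not reach is not made up. A row lasts 1/8 s, in which the tool goes at most 62.5 mm and 10.7 degrees, less where a joint would pass 70% of its speed; a pose out of reach is approached as far as the arm can. A call with a gripper value outside its range is refused whole. "grip" is the opening, from 0 (shut) to 1 (fully open), set as the call begins (left out, the last holds). The fingers move at their own pace and stop on an object; "newtons" is the grip in N (left out, the last holds). Time passes only in rows, so rows that do not move let the fingers close. It gives the time, the measured TCP pose, the force, the opening and the grip force at its end, in the units of the state.
- get_state(): the state, without advancing time (a new reading comes with each control period).
- camera(name): name is "scene" or "top" or "wrist"; returns the picture (420x560x3 uint8, red, green, blue); there is no depth.
- get_calibration(name): a dict with "intrinsics" (3x3 intrinsics, pixels), "T" (4x4, takes a point from camera to world coordinates); the wrist camera has in their place "T_tool_cam" (4x4, takes a point from camera to tool coordinates, whose origin is the TCP and whose axes are the flange's). Camera axes: x right, y up, looking along -z (the intrinsics and any distortion apply to the point x, -y, -z); pixel columns grow to the right and rows downward; lengths in mm; the calibration is good to about 2 mm. A picture is of the moment at which its call begins: read the wrist's pose just before it. get_calibration takes no time and is no camera call.
- sign_off(): hands the job in; it is judged then, once.
Trained networks look in the newest picture that a camera, given by its name, has taken for a name from the list of things; names that differ only in an ending like _2 or _b are one class to them, and where a whole thing is asked for, a point or a joint stands for the part that bears it (a point fixed in the world has none). Each returns a list of dicts, best first, with "conf" (0 to 1); they miss things now and then, are a little off and sometimes report something else, mostly with a low value. They report only what shows in the picture. A call takes as long as a camera call. They do not tell look-alikes from the thing itself.
- look_for(camera, query): "box" ([left, top, right, bottom] in pixels, round what is visible of it).
- masks_of(camera, query): "region" (420x560 bool, what is visible of it) and "box" ([left, top, right, bottom] in pixels, round what is visible of it).
The state is a dict: "time_s": time; "joint_pos": joint angles; "joint_vel": joint speeds; "effort": joint torques, N m; "eef_pos": TCP position; "ee_rot": TCP orientation; "contact_force": force on the tool from outside, world axes, zero at the start; "wrist_torque": the same for the moment, N m; "opening": finger opening in mm; "gripper_force": force on a finger pad.
Only numpy, scipy, OpenCV 4.12 (cv2) and the standard library are available. Lean on these libraries where they do the work, as an engineer would, in place of code of your own. Each camera call takes 0.05 s, during which the arm holds its last target. There are 200 camera calls.

TASK

One of the three aluminium bearing caps is missing its black O-ring. Show your workmate: point with the fingertips at the bare cap, holding them about three centimetres above its middle for two seconds, then raise the hand well clear and point in the same way at the middle of the loose O-ring on the bench that belongs in it, and finish while still pointing there. Touch none of the parts, and do not point at, or pass low over, the other two caps, the ball bearing or the tape roll.

Things in the scene. Friction and masses are not known exactly. Their poses are not given: they have to be found in the camera images.
- bare_cap_top (a point): square aluminium bearing cap, 64 x 64 mm, lying flat; flange top 16 mm above the bench, with a round recess 43 mm across in it, a hub 22 mm across in the middle and four dark screws at the corners. Its recess is EMPTY: bare metal all round the hub. This point is the centre of the hub's top, 20 mm above the bench; z up.
- sealed_cap_1_top (a point): square aluminium bearing cap, 64 x 64 mm, lying flat; flange top 16 mm above the bench, with a round recess 43 mm across in it, a hub 22 mm across in the middle and four dark screws at the corners. A black O-ring sits in its recess. This point is the centre of the hub's top, 20 mm above the bench; z up.
- sealed_cap_2_top (a point): square aluminium bearing cap, 64 x 64 mm, lying flat; flange top 16 mm above the bench, with a round recess 43 mm across in it, a hub 22 mm across in the middle and four dark screws at the corners. A black O-ring sits in its recess. This point is the centre of the hub's top, 20 mm above the bench; z up.
- spare_ring_top (a point): loose black rubber O-ring lying flat on the bench, 41 mm across, 8 mm thick. This point is the centre of the ring (over its hole) level with its top, 8 mm above the bench; z up.
- ball_bearing_top (a point): bystander: light grey ball bearing lying flat, 38 mm across, 11 mm high. This point is the centre of the top, 11 mm above the bench; z up.
- tape_roll_top (a point): bystander: roll of black tape on a tan core lying flat, 58 mm across, 19 mm high. This point is the centre of the top, 19 mm above the bench; z up.
Not all that is in view belongs to the job. Leave any pink look-alike of the part that bears spare_ring_top alone.

How it is judged:
By the outcome, as a careful person would: the job done as asked, in the order asked, and still so for the second after the job is handed in, with the robot touching nothing.
It also fails if it takes over 48 s, if anything falls off the work surface, if the arm or the gripper's body presses on something with over 40 N, if the wrist force passes 120 N, or if a joint passes its speed limit or range.

## Working session

There is one attempt and no reset: what is moved stays moved. The work goes in short steps, Python scripts to look and compute and a tool call to move; the robot and the scene stay as the last step left them, time stands still between calls to the robot, and variables do not carry over. Pictures are saved under pics/ and viewed, at most 10 in all, crops included, and the job is handed in when it is done.

Besides the shell and the picture viewer there is one more tool, called as name(argument=value, ...) on one line, values as JSON. carry_out: Moves the arm, as the interface text tells. Its arguments: {"type":"object","properties":{"targets":{"type":"string"},"grip":{"type":"number"},"newtons":{"type":"number"}},"required":["targets"]}

```bash
mkdir -p pics; cat > h.py <<'E'
import numpy as np, cv2
from bench import *
from scipy.spatial.transform import Rotation as R
def Twc(name,s=None):
    c=get_calibration(name)
    if "T" in c: return c,np.array(c["T"])
    q=s["ee_rot"]; T=np.eye(4); T[:3,:3]=R.from_quat([q[1],q[2],q[3],q[0]]).as_matrix(); T[:3,3]=s["eef_pos"]
    return c,T@np.array(c["T_tool_cam"])
def world(name,u,v,z,s=None):
    c,T=Twc(name,s); K=np.array(c["intrinsics"])
    d=c.get("distortion"); d=None if d is None else np.array(d,float)
    p=cv2.undistortPoints(np.array([[[u,v]]],float),K,d)[0,0]
    r=T[:3,:3]@np.array([p[0],-p[1],-1]); o=T[:3,3]
    return o+r*(z-o[2])/r[2]
E
python3 - <<'E'
from h import *
s=get_state(); print(s)
for n in ("top","scene","wrist"):
    im=camera(n); cv2.imwrite(f"pics/{n}0.png",im[...,::-1]); print(n,get_calibration(n).keys())
    if n=="scene": continue
    for q,z in (("bare_cap_top",18),("sealed_cap_1_top",18),("spare_ring_top",4),("ball_bearing_top",8),("tape_roll_top",15)):
        for d in look_for(n,q):
            b=d["box"]; print(q,round(d["conf"],2),np.round(b),world(n,(b[0]+b[2])/2,(b[1]+b[3])/2,z,s).round())
E
```

```text
{'time_s': 0.0, 'joint_pos': array([ 1.09098022e+00,  2.87177351e-01,  1.57817879e+00,  3.58348503e-06,
        1.27859661e+00, -1.49997283e-01]), 'joint_vel': array([ 0.00100883, -0.00047778,  0.00135189,  0.0007329 ,  0.0006191 ,
       -0.00179921]), 'effort': array([ 5.04927866e-04, -4.05981231e+01, -2.92624104e+01, -1.49302391e-04,
        5.91028162e-03,  1.15403836e-05]), 'eef_pos': array([218.2761407 , 638.03936217, 229.9384173 ]), 'ee_rot': array([-3.67125344e-04,  1.64163371e-01,  9.86432458e-01, -1.12149094e-03]), 'contact_force': array([0.96170238, 0.7185138 , 0.3133799 ]), 'wrist_torque': array([-0.00311972,  0.02086576, -0.03958232]), 'gripper_force': 0.0, 'opening': 85.52312072048336}
top dict_keys(['intrinsics', 'T'])
bare_cap_top 0.93 [138. 158. 179. 199.] [574. 228.  18.]
sealed_cap_1_top 0.76 [363. 162. 405. 210.] [ 557. -198.   18.]
spare_ring_top 0.57 [401. 245. 423. 267.] [ 427. -248.    4.]
spare_ring_top 0.49 [357. 232. 376. 252.] [ 453. -164.    4.]
ball_bearing_top 0.6 [287. 230. 307. 253.] [455. -33.   8.]
tape_roll_top 0.8 [138. 228. 166. 260.] [450. 238.  15.]
scene dict_keys(['intrinsics', 'T'])
wrist dict_keys(['intrinsics', 'T_tool_cam'])
tape_roll_top 0.4 [ 93. 404. 108. 420.] [469. 261.  15.]
```

View pics/top0.png

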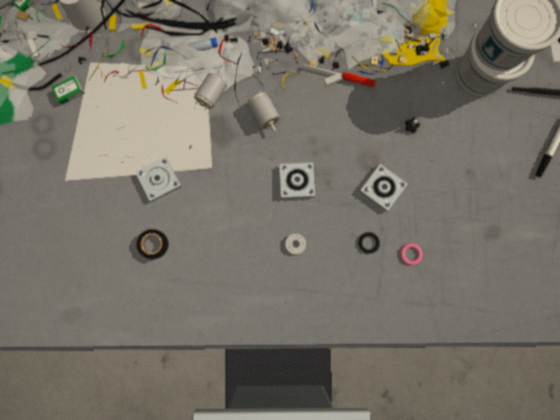

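The top view shows the bare cap at (158,179), with plain metal round its hub. The sealed caps are at (297,180) and (384,187), and the black ring is at (369,243). The pink look-alike is at (411,254), the bearing at (296,244) and the tape roll at (153,244). I'll shut the fingers and go high over the bare cap.

carry_out(targets="0 0 0 0; -15 -8 0 0; -30 -17 0 0; -30 -17 0 0; -30 -17 0 0; -30 -17 0 0; -30 -17 0 0; -30 -17 0 0; -30 -17 0 0; -30 -17 0 0; -30 -17 0 0; -30 -17 0 0; -30 -17 0 0; -30 -17 0 0; -30 -17 0 0; -30 -17 0 0; -25 -17 0 0; -10 -8 0 0; 0 0 0 0; 0 0 0 0", grip=0, newtons=20)

```text
time_s: 3.15
eef_pos: [574.8, 230.6, 231.3]
ee_rot: [-0.0, 0.164, 0.986, 0.0]
contact_force: [-0.6, 0.8, -0.3]
opening: 0.2
gripper_force: 0.0
```

```bash
cat > look.py <<'E'
from h import *
import sys
q,z,zt,tag=sys.argv[1],float(sys.argv[2]),float(sys.argv[3]),sys.argv[4]
s=get_state(); im=camera("wrist"); cv2.imwrite(f"pics/w{tag}.png",im[...,::-1])
print(s["time_s"],s["eef_pos"].round(1),s["ee_rot"].round(4),s["opening"])
w=s["ee_rot"]; M=R.from_quat([w[1],w[2],w[3],w[0]]).as_matrix()
for d in look_for("wrist",q):
    b=d["box"]; p=world("wrist",(b[0]+b[2])/2,(b[1]+b[3])/2,z,s); t=p.copy(); t[2]=zt
    print(round(d["conf"],2),np.round(b),p.round(1),"tool shift",(M.T@(t-s["eef_pos"])).round(1))
E
python3 look.py bare_cap_top 16 50 1
```

```text
3.15 [574.8 230.6 231.3] [-2.000e-04  1.638e-01  9.865e-01  1.000e-04] 0.15642650168209205
0.72 [241. 140. 318. 219.] [572.6 229.   16. ] tool shift [  1.6  -2.2 181.3]
```

View pics/w1.png

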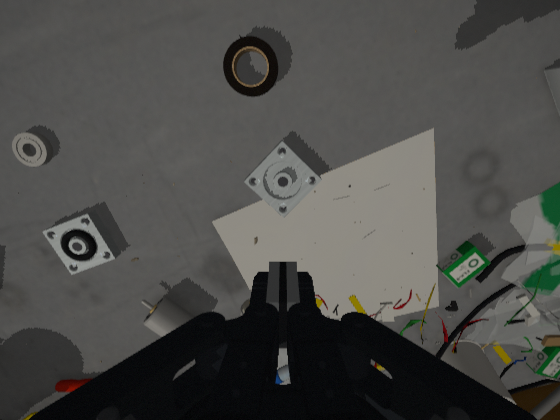

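The wrist view shows the cap below the fingers with an empty recess and its hub at (284,181). That is a few pixels from the centre of the box, so I'll check it against the hub pixel.

```bash
python3 - <<'E'
from h import *
s=get_state(); w=s["ee_rot"]; M=R.from_quat([w[1],w[2],w[3],w[0]]).as_matrix()
for p in (world("wrist",284,181,20,s),world("top",157.5,178,20)):
    t=p.copy(); t[2]=50; print(p.round(1),(M.T@(t-s["eef_pos"])).round(1))
E
```

```text
[575.3 233.7  20. ] [  0.4   2.8 181.4]
[575.1 229.6  20. ] [ -0.7  -1.1 181.4]
```

carry_out(targets="0 1 10 0; 0 0 20 0; 0 0 25 0; 0 0 20 0; 0 0 15 0; 0 0 5 0; 0 0 0 0; 0 0 0 0")

```text
time_s: 4.25
eef_pos: [576.5, 231.1, 137.5]
ee_rot: [0.001, 0.164, 0.986, 0.0]
contact_force: [-0.5, 0.2, -0.5]
opening: -0.1
gripper_force: 0.0
```

```bash
python3 look.py bare_cap_top 16 50 2
```

```text
4.25 [576.5 231.1 137.5] [1.000e-03 1.642e-01 9.864e-01 4.000e-04] -0.09360307221619456
0.56 [230. 147. 329. 253.] [571.6 231.2  16. ] tool shift [ 4.9 -1.7 87.5]
```

View pics/w2.png

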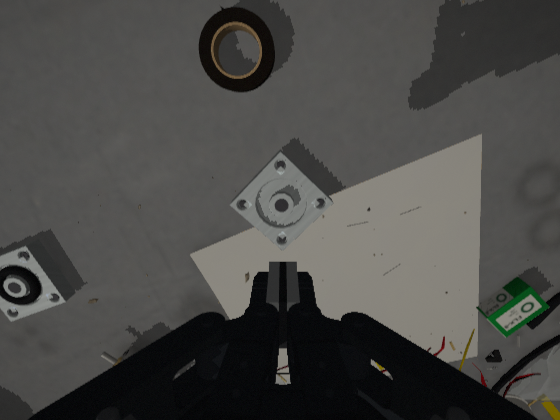

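The hub is now at (282,203) and the recess is clearly bare. The remaining shift is about (2, 0, 87).

carry_out(targets="1 0 10 0; 1 0 20 0; 0 0 20 0; 0 0 20 0; 0 0 12 0; 0 0 5 0; 0 0 0 0; 0 0 0 0; 0 0 0 0; 0 0 0 0")

```text
time_s: 5.6
eef_pos: [574.2, 231.7, 49.9]
ee_rot: [0.0, 0.164, 0.986, 0.0]
contact_force: [0.4, 0.1, 0.5]
opening: -0.0
gripper_force: 0.0
```

```bash
python3 look.py bare_cap_top 16 50 3
```

```text
5.6 [574.2 231.7  49.9] [4.000e-04 1.641e-01 9.864e-01 2.000e-04] -0.048433583619550885
0.71 [207. 174. 352. 287.] [562.4 234.7  16. ] tool shift [12.2 -0.9 -0.1]
```

View pics/w3.png

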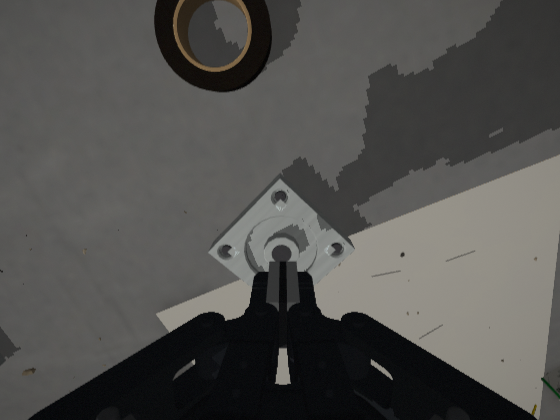

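The fingertips are over the hub, whose centre is at about (282,251). The box is cut off by the fingers, so I'll check against the hub pixel and work out the way to the ring.

```bash
python3 - <<'E'
from h import *
s=get_state(); w=s["ee_rot"]; M=R.from_quat([w[1],w[2],w[3],w[0]]).as_matrix()
f=lambda p,z:(p.round(1),(M.T@(np.array([p[0],p[1],z])-s["eef_pos"])).round(1))
print(f(world("wrist",282,251,20,s),50)); print(f(world("wrist",283,250,16,s),50))
print(f(world("top",369,243,6),230))
E
```

```text
(array([573.5, 232.4,  20. ]), array([ 0.7,  0.5, -0.4]))
(array([574.9, 232.5,  16. ]), array([-0.6,  1.1, -0.4]))
(array([ 450.8, -167.9,    6. ]), array([ -12.9, -417.8, -180.5]))
```

carry_out(targets="0 0 0 0; 0 0 0 0; 0 0 0 0; 0 0 0 0; 0 0 0 0; 0 0 0 0; 0 0 0 0; 0 0 0 0; 0 0 0 0; 0 0 0 0; 0 0 0 0; 0 0 0 0; 0 0 0 0; 0 0 0 0; 0 0 0 0; 0 0 0 0; 0 0 0 0; 0 0 0 0; 0 0 0 0; 0 0 0 0")

```text
time_s: 8.2
eef_pos: [573.9, 231.6, 49.3]
ee_rot: [-0.0, 0.164, 0.986, -0.0]
contact_force: [-0.1, 1.1, -0.1]
opening: 0.4
gripper_force: 0.0
```

carry_out(targets="0 0 -10 0; 0 0 -25 0; 0 0 -35 0; 0 0 -40 0; 0 0 -35 0; 0 0 -25 0; 0 0 -10 0; 0 0 0 0")

```text
time_s: 9.2
eef_pos: [574.1, 231.7, 230.0]
ee_rot: [0.001, 0.164, 0.986, 0.0]
contact_force: [-0.6, 0.6, -0.9]
opening: -0.0
gripper_force: 0.0
```

carry_out(targets="0 -10 0 0; -1 -20 0 0; -1 -30 0 0; -1 -30 0 0; -1 -30 0 0; -1 -30 0 0; -1 -30 0 0; -1 -30 0 0; -1 -30 0 0; -1 -30 0 0; -1 -30 0 0; -1 -30 0 0; -1 -30 0 0; -1 -28 0 0; -1 -20 0 0; 0 -10 0 0; 0 0 0 0; 0 0 0 0")

```text
time_s: 11.45
eef_pos: [451.7, -167.9, 229.1]
ee_rot: [-0.0, 0.164, 0.986, 0.0]
contact_force: [0.6, 0.2, 0.4]
opening: -0.1
gripper_force: 0.0
```

```bash
python3 look.py spare_ring_top 4 38 4
```

```text
11.45 [ 451.7 -167.9  229.1] [-1.000e-04  1.640e-01  9.865e-01  2.000e-04] -0.13531058242930374
0.71 [197. 164. 233. 201.] [ 430.9 -244.1    4. ] tool shift [ -5.1 -78.9 191.1]
0.6 [270. 163. 302. 196.] [ 454.1 -163.4    4. ] tool shift [ -1.    5.  191.1]
```

View pics/w4.png

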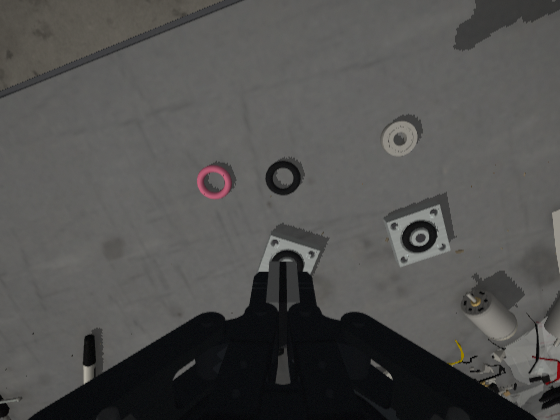

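The black ring is at (283,178), almost under the fingers, and the pink one is at (215,182). I'll go down part way, then look again.

carry_out(targets="0 2 10 0; 0 0 20 0; 0 0 30 0; 0 0 25 0; 0 0 15 0; 0 0 5 0; 0 0 0 0; 0 0 0 0")

```text
time_s: 12.55
eef_pos: [453.1, -166.9, 125.4]
ee_rot: [0.001, 0.164, 0.986, -0.0]
contact_force: [0.3, 1.1, 0.4]
opening: 0.3
gripper_force: 0.0
```

```bash
python3 look.py spare_ring_top 4 38 5
```

```text
12.55 [ 453.1 -166.9  125.4] [ 1.000e-03  1.641e-01  9.864e-01 -4.000e-04] 0.2574392414399491
0.73 [165. 185. 211. 230.] [ 428.8 -245.     4. ] tool shift [ -2.  -81.8  87.4]
```

View pics/w5.png

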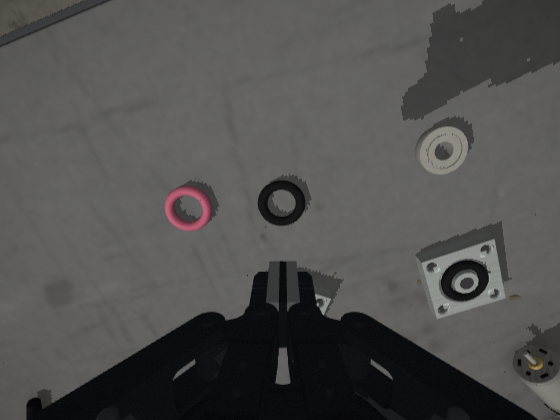

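The black ring is centred at about (282,203), ringing columns 258 to 305 and rows 181 to 225. The network only found the pink one this time.

```bash
python3 - <<'E'
from h import *
s=get_state(); w=s["ee_rot"]; M=R.from_quat([w[1],w[2],w[3],w[0]]).as_matrix()
p=world("wrist",281.7,203,4,s); print(p.round(1),(M.T@(np.array([p[0],p[1],38])-s["eef_pos"])).round(1))
E
```

```text
[ 451.2 -166.     4. ] [ 2.2  0.2 87.3]
```

carry_out(targets="1 0 10 0; 1 0 20 0; 0 0 20 0; 0 0 20 0; 0 0 12 0; 0 0 5 0; 0 0 0 0; 0 0 0 0; 0 0 0 0; 0 0 0 0")

```text
time_s: 13.9
eef_pos: [450.8, -166.0, 37.8]
ee_rot: [0.0, 0.164, 0.986, -0.0]
contact_force: [0.0, 0.4, -0.7]
opening: 0.0
gripper_force: 0.0
```

```bash
python3 look.py spare_ring_top 4 38 6
```

```text
13.9 [ 450.8 -166.    37.8] [ 4.000e-04  1.641e-01  9.864e-01 -2.000e-04] 0.004999633716462229
0.95 [246. 221. 317. 272.] [ 449.2 -165.     4. ] tool shift [ 1.8  0.4 -0.2]
0.64 [114. 227. 180. 287.] [ 429.2 -246.2    4. ] tool shift [ -5.5 -82.9  -0.2]
0.64 [276. 351. 289. 384.] [ 538.4 -195.1    4. ] tool shift [-92.3   0.8  -0.2]
```

View pics/w6.png

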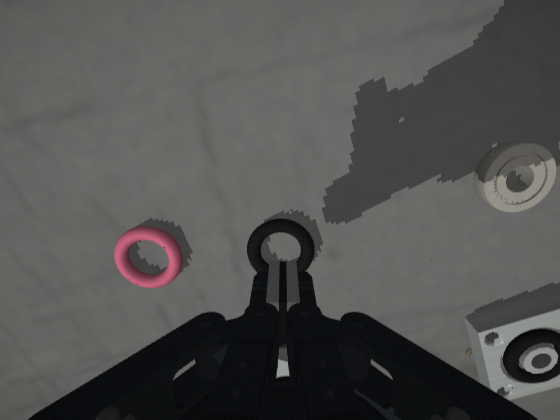

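The fingertips are shut and about 3 cm above the middle of the black ring at (281,250), within 1–2 mm. I'll hold for 2.5 s and then hand in.

carry_out(targets="0 0 0 0; 0 0 0 0; 0 0 0 0; 0 0 0 0; 0 0 0 0; 0 0 0 0; 0 0 0 0; 0 0 0 0; 0 0 0 0; 0 0 0 0; 0 0 0 0; 0 0 0 0; 0 0 0 0; 0 0 0 0; 0 0 0 0; 0 0 0 0; 0 0 0 0; 0 0 0 0; 0 0 0 0; 0 0 0 0")

```text
time_s: 16.5
eef_pos: [450.5, -165.8, 37.3]
ee_rot: [-0.0, 0.164, 0.986, 0.0]
contact_force: [0.2, -0.7, 0.5]
opening: -0.1
gripper_force: 0.0
```

```bash
python3 -c "
from bench import *
print(get_state()['eef_pos']); print(sign_off())"
```

```text
[ 450.53066065 -165.84902176   37.32228983]
the job is handed in; nothing more can be done
None
```

The arm pointed at the bare cap for over 2 s, rose well clear, then pointed at the loose black O-ring about 3 cm above its middle; it touched nothing, and I handed the job in at about 16.5 s while still pointing there (no verdict was returned).

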